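# Turn the painting wheel to bring the gourd to the airbrush

## Task

Turn the painting wheel by pushing its rim round (its pegs are there to push on) until the pear-shaped gourd stands squarely in front of the airbrush nozzle, on the nozzle's side of the wheel, then leave it at rest there and take the hand away. The three orange props on the wheel are freshly painted: do not touch, lift or topple them. Do not touch the airbrush, and leave the other things on the bench where they are.

Things in the scene. Friction and masses are not known exactly. Their poses are not given: they have to be found in the camera images.
- hub (a point): Centre of the top face of the painting wheel, a plywood disc 270 mm across and 16 mm thick, its top face level, 60 mm above the bench. It turns without limit either way about the vertical through this point; about 1 N at the rim moves it, and it stops almost at once when no longer pushed. This point's x axis turns with the wheel and points at one of the pegs; z is up.
- peg (a point): Centre of the top of one of the six equal upright dark wooden pegs on the wheel's rim, the one on the hub's x axis. Each is 12 mm in diameter and 36 mm tall (tops 96 mm above the bench), its axis 125 mm from the wheel's centre; they stand 60 degrees apart and turn with the wheel.
- wheel (a joint): Turning angle of the wheel about the vertical, rad, growing anticlockwise seen from above.
- airbrush: Aluminium airbrush lying level, 140 mm long, 16 mm thick, its paint cup reaching 39 mm above its axis; clamped to a post on the wheel's fixed foot, at the far side. Origin at the nozzle tip, 165 mm from the wheel's axis, 95 mm above the bench. The nozzle points along its own -x axis, straight at the wheel's axis. It does not move during the work.
- gourd: The prop to bring to the nozzle: orange pear-shaped gourd, upright, 72 mm tall, round belly 54 mm across below, thin neck (20 mm) above; the tallest prop. Stands loose on the wheel with its axis 40 to 85 mm from the wheel's centre and rides with it by friction. Loose and graspable, but wet: not to be touched. Origin at the centre of its underside, z up.
- pumpkin: Orange squat pumpkin, 36 mm tall, 58 mm across, loose on the wheel, riding with it by friction. Loose and graspable, but wet: not to be touched. Origin at the centre of its underside, z up.
- mushroom: Orange mushroom, 47 mm tall, cap 56 mm across on a 36 mm foot, loose on the wheel, riding with it by friction. Loose and graspable, but wet: not to be touched. Origin at the centre of its underside, z up.
- tub: Bystander: lidded white paint tub, 130 mm across, 117 mm tall, 0.9 kg, at the left of the wheel. Origin at the centre of its underside.
- jar: Bystander: small glass jar with a white cap, 60 mm across, 75 mm tall, at the right of the wheel. Origin at the centre of its underside.
- sander: Bystander: cork sanding block 100 x 65 x 28 mm lying flat at the right of the wheel. Origin at the centre of its underside, x along its length.
- brush: Bystander: paint brush lying flat on the bench at the left, beyond the tub. Its handle runs along its x axis.

How it is judged (in metres and radians):
At the end, for the whole second after the job is handed in: The gourd stands on the nozzle's side of the wheel within 13 mm sideways of the line along which the nozzle points, its axis less than 140 mm from the nozzle tip along that line; the wheel and gourd are at rest and all three props stand upright on the wheel (y of gourd in the frame of airbrush between -0.013 and 0.013 m and x of gourd in the frame of airbrush above -0.14 m and velocity of joint wheel between -0.05 and 0.05 rad/s and linear speed of gourd below 0.01 m/s and horizontal distance between each of gourd, pumpkin, mushroom and hub below 0.095 m and height (world z) of gourd between 0.055 and 0.07 m and angle between each of gourd, pumpkin, mushroom's own z axis and vertical below 0.15 rad and height (world z) of pumpkin between 0.055 and 0.07 m and height (world z) of mushroom between 0.055 and 0.07 m); the robot touches nothing.
It fails at once if a wet prop is touched by the robot (contact force between any of the fingers, the arm and gourd above 0.3 N or contact force between any of the fingers, the arm and pumpkin above 0.3 N or contact force between any of the fingers, the arm and mushroom above 0.3 N).
It fails at once if a prop is lifted off the wheel (height (world z) of any of gourd, pumpkin, mushroom above 0.08 m).
It fails at once if a prop tips over (angle between any of gourd, pumpkin, mushroom's own z axis and vertical above 0.4 rad).
It fails at once if the airbrush is touched (contact force between any of the fingers, the arm and airbrush above 0.3 N).
It fails at once if a thing on the bench is moved more than 20 mm or tipped (distance of any of tub, jar, sander, brush from where it was at the start of the episode above 0.02 m or angle between any of tub, jar, sander's own z axis and vertical above 0.4 rad).
It also fails if it takes over 64 s, if anything falls off the work surface, if the arm or the gripper's body presses on something with over 40 N, if the wrist force passes 120 N, or if a joint passes its speed limit or range.

## Robot

A 6-joint arm with a two-finger parallel gripper is mounted at the origin on the work surface. World frame = base frame: x ahead of the robot, y to its left, z up, the work surface at z = 0. Lengths are in mm, angles in rad, forces in N, time in s.
With the tool pointing down it reaches from about 400 to 925 mm from the base axis. Payload 12.5 kg.
Tool frame: the origin (TCP) lies midway between the tips of the shut fingers; the grasp point (between the pads) lies 19 mm behind it (env.grip_depth is the distance from the TCP to the grasp point, in mm); z points along the fingers, y is the line along which they close (so a half turn about z gives the same grasp; the last joint's range is limited). The gripper opens to 95 mm and grips with 3 to 60 N. Pads are 20 mm wide; open, the fingers measure 119 mm over their backs; the gripper's body (75 mm by 180 mm) begins 59 mm behind the grasp point.
Start: joints at [1.233, 0.491, 1.559, -0, 1.092, -0.106], TCP at [143.563, 608.306, 214.661] pointing down, gripper open.
Joint ranges: [-3.1, 3.1], [-0.84, 2.19], [0.05, 2.79], [-1.13, 4.28], [0.06, 2.93], [-2.69, 2.69]. Speed limits (rad/s): [2.22, 2.22, 2.79, 3.14, 3.14, 3.14].

## Interface

Orientations are given as [roll, pitch, yaw] about the fixed x, y, z axes, in that order (R = Rz(yaw) Ry(pitch) Rx(roll)).
In Python, from cell import monitor, viewer, order, env gives the robot as it stands.
- The arm moves only by the tool move_arm, never from a script. Its argument "moves" is one flat list of numbers, 4 for each row, row after row: the shift along the tool's x, y, z normalised to -1 to 1, where 1 is 0.15 m, then the turn about the tool's z normalised to -1 to 1, where 1 is pi/2 rad. A call has 1 to 10 rows; each row shifts and turns the commanded pose from where the row before left it, along the tool's axes as they then stand; what a row does not reach is not made up. A row lasts 1/8 s, in which the tool goes at most 62.5 mm and 10.7 degrees, less where a joint would pass 70% of its speed; a pose out of reach is approached as far as the arm can. A call with a number of a shift or a turn outside -1 to 1 is refused whole. A call with a gripper value outside its range is refused whole. "claw" is the finger opening in mm, from 0 to 95.1, set as the call begins (left out, the last holds). The fingers move at their own pace and stop on an object; the grip force is fixed at half the most. Time passes only in rows, so rows that do not move let the fingers close. It gives the time, the measured TCP pose, the force, the opening and the grip force at its end, in the units of the state.
- monitor.state(): the state, without advancing time (a new reading comes with each control period).
- viewer.read_camera(name): name is "scene" or "side" or "wrist"; returns the picture (480x640x3 uint8, red, green, blue); there is no depth.
- viewer.camera_info(name): a dict with "K" (3x3 intrinsics, pixels), "dist_coeffs" ([k1, k2, p1, p2, k3] as OpenCV has them; the pictures are not rectified), "camera_from_world" (4x4, takes a point from world to camera coordinates). Camera axes: x right, y down, z forward; pixel columns grow to the right and rows downward; lengths in mm; the calibration is good to about 2 mm. A picture is of the moment at which its call begins: read the wrist's pose just before it. camera_info takes no time and is no camera call; for the wrist camera it gives the pose at the moment of the call.
- order.job_done(): hands the job in; it is judged then, once.
The state is a dict: "t": time; "joints": joint angles; "qvel": joint speeds; "tau": joint torques, N m; "eef_pos": TCP position; "tcp_rot": TCP orientation; "ft_force": force on the tool from outside, world axes, zero at the start; "moment": the same for the moment, N m; "opening": opening from 0.0 (shut) to 1.0 (fully open); "grip_force": force on a finger pad.
Only numpy, scipy, OpenCV 4.12 (cv2) and the standard library are available. Lean on these libraries where they do the work, as an engineer would, in place of code of your own. Each camera call takes 0.05 s, during which the arm holds its last target. There are 200 camera calls.

## Working session

There is one attempt and no reset: what is moved stays moved. The work goes in short steps, Python scripts to look and compute and a tool call to move; the robot and the scene stay as the last step left them, time stands still between calls to the robot, and variables do not carry over. Pictures are saved under pics/ and viewed, at most 10 in all, crops included, and the job is handed in when it is done.

Besides the shell and the picture viewer there is one more tool, called after "Emit:" in YAML: its name, and indented under it one key for each argument. move_arm: Moves the arm, as the interface text tells. Scaled input: -1 to 1 covers 0.15 m each way for a shift and pi/2 rad each way for a turn. Its arguments: {"type":"object","properties":{"moves":{"type":"array"},"claw":{"type":"number"}},"required":["moves"]}

```bash
mkdir -p pics
python3 - <<'E'
from cell import monitor, viewer
import cv2
s=monitor.state();print(s['t'],s['eef_pos'],s['tcp_rot'],s['opening'])
for n in ['scene','side']:
    cv2.imwrite(f'pics/{n}0.png',viewer.read_camera(n)[:,:,::-1]);i=viewer.camera_info(n);print(i)
E
```

```text
0.0 [143.45636754 608.05635766 214.05411687] [-3.14048844e+00 -1.26940614e-04  2.90983769e+00] 1.0032431416603622
{'K': array([[622.7247355 ,   0.        , 325.00098694],
       [  0.        , 622.7247355 , 233.79708256],
       [  0.        ,   0.        ,   1.        ]]), 'dist_coeffs': array([0.02269189, 0.        , 0.        , 0.        , 0.        ]), 'camera_from_world': array([[-5.26294937e-01,  8.50252163e-01, -9.21407186e-03,
         3.02956204e+02],
       [ 6.13981684e-01,  3.72505314e-01, -6.95892436e-01,
        -2.76564698e+02],
       [-5.88251758e-01, -3.71901937e-01, -7.18086916e-01,
         1.77777894e+03],
       [ 0.00000000e+00,  0.00000000e+00,  0.00000000e+00,
         1.00000000e+00]])}
{'K': array([[509.76978245,   0.        , 325.13163377],
       [  0.        , 509.76978245, 239.14130866],
       [  0.        ,   0.        ,   1.        ]]), 'dist_coeffs': array([-0.12959281,  0.        ,  0.        ,  0.        ,  0.        ]), 'camera_from_world': array([[ 9.35788362e-01, -3.51719010e-01, -2.43696518e-02,
        -5.17228760e+02],
       [-2.23224564e-01, -5.37574567e-01, -8.13132449e-01,
         1.94320920e+02],
       [ 2.72893635e-01,  7.66359787e-01, -5.81568346e-01,
         1.09749876e+03],
       [ 0.00000000e+00,  0.00000000e+00,  0.00000000e+00,
         1.00000000e+00]])}
```

View pics/scene0.png

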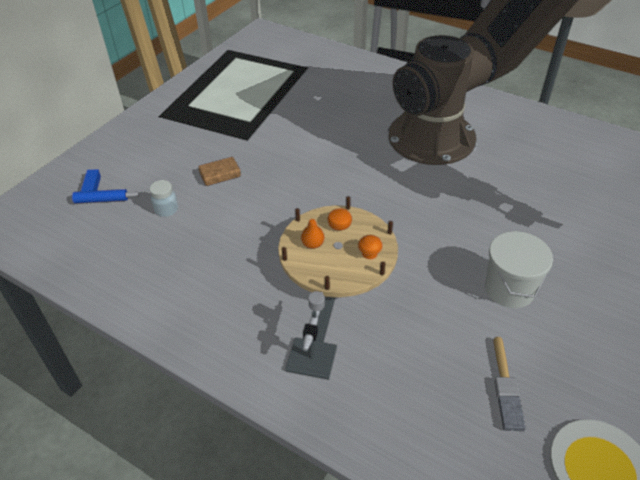

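View pics/side0.png

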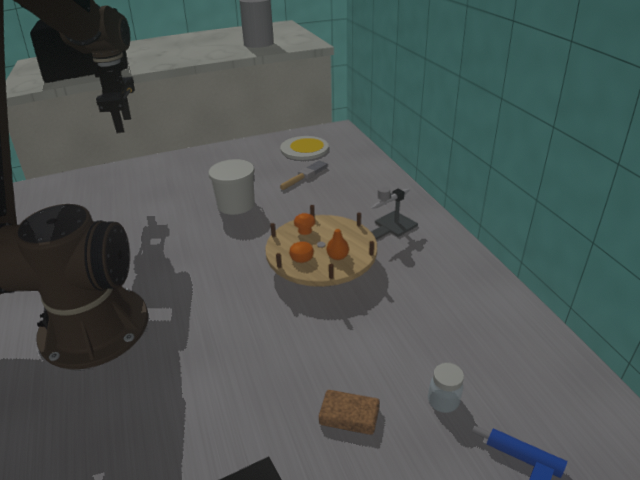

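The scene view shows the wheel centred near (339,246), the gourd at (312,235), and the airbrush near (315,310). The side view shows the gourd at (338,245) and the airbrush at (395,200). I'll enlarge both to get finer pixel positions.

Run:
```python
import cv2
a=cv2.imread('pics/scene0.png')[185:385,265:415];b=cv2.imread('pics/side0.png')[180:290,255:425]
cv2.imwrite('pics/c1.png',cv2.resize(a,None,fx=3,fy=3,interpolation=cv2.INTER_CUBIC))
cv2.imwrite('pics/c2.png',cv2.resize(b,None,fx=4,fy=4,interpolation=cv2.INTER_CUBIC))
```

```text
(no output)
```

View pics/c1.png

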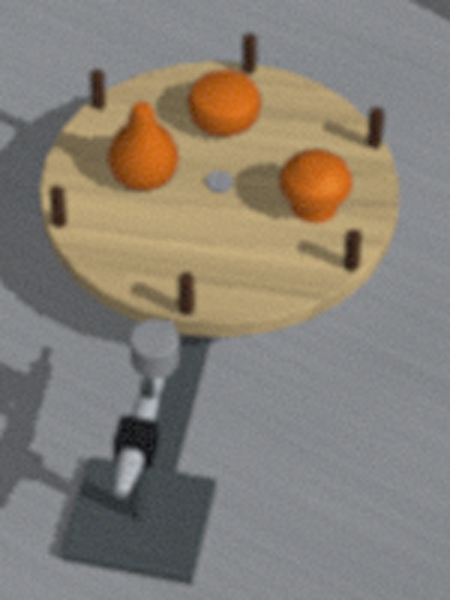

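View pics/c2.png

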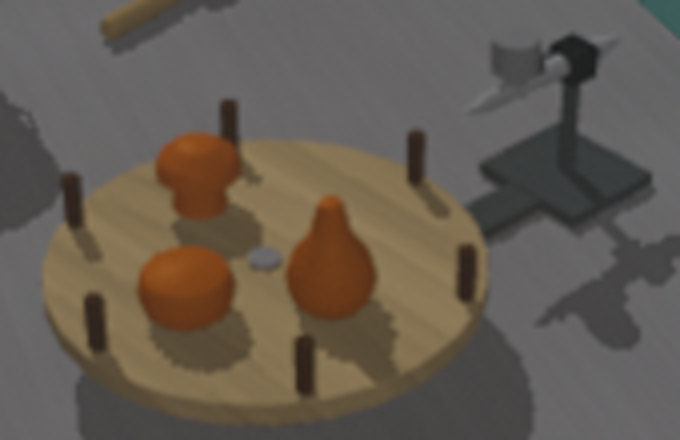

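```bash
cat > h.py <<'E'
import numpy as np, cv2
from cell import viewer
from scipy.optimize import least_squares
I={n:viewer.camera_info(n) for n in('scene','side')}
def proj(n,P):
    i=I[n];M=i['camera_from_world']
    return cv2.projectPoints(np.float64(P).reshape(-1,1,3),cv2.Rodrigues(M[:3,:3])[0],M[:3,3],i['K'],i['dist_coeffs'])[0].reshape(-1,2)
def ray(n,uv,z):
    i=I[n];M=i['camera_from_world'];R=M[:3,:3];c=-R.T@M[:3,3]
    p=cv2.undistortPoints(np.float64(uv).reshape(-1,1,2),i['K'],i['dist_coeffs']).reshape(-1,2)
    d=np.c_[p,np.ones(len(p))]@R
    return (c+d*((z-c[2])/d[:,2])[:,None])[:,:2]
E
python3 - <<'E'
from h import *
np.set_printoptions(precision=1,suppress=True)
a=lambda L:np.array(L)/3+[265,185]
b=lambda L:np.array(L)/4+[255,180]
p1=ray('scene',a([(97,73),(249,38),(376,112),(354,234),(186,277),(58,191)]),96)
p2=ray('side',b([(228,103),(415,134),(466,249),(304,340),(94,298),(72,178)]),96)
for p in(p1,p2):
    c=p.mean(0);print(c,np.c_[p,np.hypot(*(p-c).T),np.degrees(np.arctan2(*(p-c).T[::-1]))])
print('hubcap',ray('scene',a([(219,181)]),63),ray('side',b([(265,258)]),63))
print('gourd top',ray('scene',a([(143,107)]),130),ray('side',b([(330,200)]),130))
print('gourd belly',ray('scene',a([(143,155)]),87),ray('side',b([(331,277)]),87))
print('pumpkin',ray('scene',a([(225,104)]),80),ray('side',b([(187,287)]),80))
print('mush',ray('scene',a([(316,180)]),90),ray('side',b([(198,165)]),90))
print('noz',ray('side',b([(472,110)]),95),'tail',ray('side',b([(617,41)]),95),ray('scene',a([(124,490)]),95))
E
```

```text
[551.5  20.6] [[ 529.6 -102.5  125.  -100.1]
 [ 434.9  -22.6  124.3 -159.7]
 [ 456.3  100.3  124.1  140. ]
 [ 572.8  143.7  124.9   80.2]
 [ 668.1   63.1  124.1   20. ]
 [ 647.2  -58.4  124.1  -39.5]]
[549.9  15. ] [[ 571.2  138.   124.8   80.2]
 [ 666.6   58.2  124.5   20.3]
 [ 644.6  -64.7  123.8  -40.1]
 [ 528.5 -107.3  124.2  -99.9]
 [ 433.4  -27.6  124.  -159.9]
 [ 454.9   93.6  123.2  140.4]]
hubcap [[551.8  20.3]] [[549.7  14. ]]
gourd top [[571.1 -33.1]] [[572.9 -34.7]]
gourd belly [[577.7 -30.1]] [[567.5 -48.7]]
pumpkin [[493.7  -9.2]] [[490.9 -17.3]]
mush [[535.9  93.1]] [[533.   86.1]]
noz [[711.9  71.5]] tail [[838.2 113.1]] [[835.9 120.8]]
```

```bash
cat >> h.py <<'E'
def sim(p,yaw,rows):
    p=np.array(p,float)
    for x,y,z,t in np.reshape(rows,(-1,4)):
        c,s=np.cos(yaw),np.sin(yaw)
        p+=150*np.array([c*x+s*y,s*x-c*y,-z]); yaw-=t*np.pi/2
    return p,yaw
def plan(p,yaw,targets):
    out=[]
    for q,yw in targets:
        d=(np.array(q)-p)/150;c,s=np.cos(yaw),np.sin(yaw)
        r=np.round([c*d[0]+s*d[1],s*d[0]-c*d[1],-d[2],(yaw-yw)/(np.pi/2)],3);out.append(r)
        p,yaw=sim(p,yaw,r)
    return np.array(out),p,yaw
E
python3 - <<'E'
from h import *
from cell import monitor
s=monitor.state();p=s['eef_pos'];y=s['tcp_rot'][2]
N=14;T=[]
a0,a1=np.arctan2(p[1],p[0]),np.radians(1.8);r0=np.hypot(*p[:2])
for k in range(1,N+1):
    f=k/N;a=a0+f*(a1-a0);r=r0+f*(419-r0);T.append(([r*np.cos(a),r*np.sin(a),p[2]-34*f],y+f*(np.pi/2-y)))
o,p,y=plan(p,y,T);print(o[:10].round(3).tolist(),o[10:].tolist(),p,y)
E
```

```text
[[-0.379, -0.116, 0.016, 0.061], [-0.371, -0.114, 0.016, 0.061], [-0.361, -0.113, 0.017, 0.061], [-0.353, -0.112, 0.016, 0.061], [-0.344, -0.111, 0.016, 0.06], [-0.335, -0.11, 0.016, 0.061], [-0.326, -0.109, 0.016, 0.061], [-0.317, -0.108, 0.017, 0.061], [-0.308, -0.106, 0.016, 0.061], [-0.299, -0.106, 0.016, 0.061]] [[-0.291, -0.105, 0.016, 0.061], [-0.281, -0.104, 0.016, 0.061], [-0.273, -0.103, 0.016, 0.061], [-0.263, -0.103, 0.017, 0.06]] [418.72696049  13.22218972 180.07169466] 1.5714457790968503
```

Emit:
move_arm:
  claw: 0
  moves: [-0.38,-0.115,0.016,0.061,-0.37,-0.115,0.016,0.061,-0.36,-0.113,0.016,0.061,-0.353,-0.112,0.016,0.061,-0.344,-0.111,0.016,0.061,-0.335,-0.11,0.016,0.061,-0.326,-0.11,0.016,0.061,-0.317,-0.108,0.016,0.061,-0.308,-0.106,0.016,0.061,-0.3,-0.106,0.016,0.061]

```text
t: 1.35
eef_pos: [438.9, 186.7, 190.4]
tcp_rot: [-3.141, -0.0, 1.948]
ft_force: [0.4, -0.4, -0.3]
opening: 0.025
grip_force: 0.0
```

Emit:
move_arm:
  moves: [-0.29,-0.105,0.016,0.061,-0.28,-0.104,0.016,0.061,-0.273,-0.103,0.016,0.061,-0.263,-0.103,0.016,0.061,0,0,0,0,0,0,0,0]

```text
t: 2.1
eef_pos: [418.1, 13.7, 181.1]
tcp_rot: [3.141, -0.0, 1.569]
ft_force: [0.1, -0.2, 0.6]
opening: 0.002
grip_force: 0.0
```

Emit:
move_arm:
  moves: [0,0,0.25,0,0,0,0.25,0,0,0,0.187,0,0,0,0,0]

```text
t: 2.6
eef_pos: [417.3, 14.5, 76.8]
tcp_rot: [-3.138, -0.001, 1.57]
ft_force: [-0.4, -0.3, 0.5]
opening: 0.005
grip_force: 0.0
```

Emit:
move_arm:
  moves: [-0.0462,0.0026,0,-0.0333,-0.0462,0.0026,0,-0.0333,-0.0462,0.0026,0,-0.0333,-0.0462,0.0026,0,-0.0333,-0.0462,0.0026,0,-0.0333,-0.0462,0.0026,0,-0.0333,-0.0462,0.0026,0,-0.0333,-0.0462,0.0026,0,-0.0333,-0.0462,0.0026,0,-0.0333,-0.0462,0.0026,0,-0.0333]

```text
t: 3.85
eef_pos: [438.2, -51.9, 79.3]
tcp_rot: [3.14, 0.001, 2.095]
ft_force: [-0.3, 1.6, -0.4]
opening: 0.003
grip_force: 0.3
```

Run:
```python
from h import *
from cell import monitor
s=monitor.state();d=s['eef_pos'][:2]-[550.7,17.5];print(s['eef_pos'],s['tcp_rot'],np.hypot(*d),np.degrees(np.arctan2(d[1],d[0])),s['ft_force'])
cv2.imwrite('pics/s1.png',cv2.resize(viewer.read_camera('scene')[150:350,200:450,::-1],None,fx=3,fy=3))
```

```text
[438.24494646 -51.91310314  79.31841631] [3.14035249e+00 9.84765159e-04 2.09463027e+00] 132.1526312786723 -148.31495919695908 [-0.31735189  1.61177356 -0.41502058]
```

View pics/s1.png

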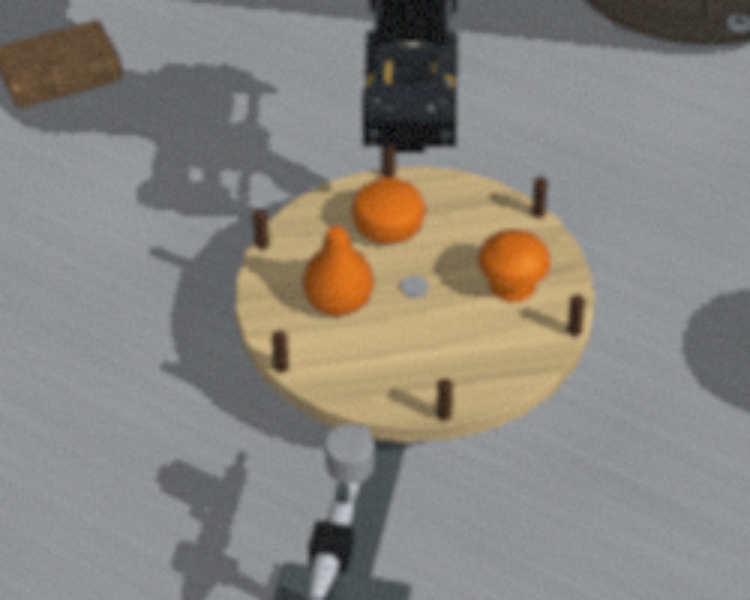

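The peg is being pushed at about (390,160), the wheel is turning anticlockwise, and the gourd has moved to (338,270) in the crop. I'll keep pushing.

Emit:
move_arm:
  moves: [-0.0462,0.0026,0,-0.0333,-0.0462,0.0026,0,-0.0333,-0.0462,0.0026,0,-0.0333,-0.0462,0.0026,0,-0.0333,-0.0462,0.0026,0,-0.0333,-0.0462,0.0026,0,-0.0333,-0.0462,0.0026,0,-0.0333,-0.0462,0.0026,0,-0.0333,-0.0462,0.0026,0,-0.0333,-0.0462,0.0026,0,-0.0333]

```text
t: 5.15
eef_pos: [487.8, -99.0, 79.1]
tcp_rot: [3.141, 0.001, 2.616]
ft_force: [-0.2, 0.3, -0.8]
opening: 0.006
grip_force: 0.3
```

Emit:
move_arm:
  moves: [-0.0462,0.0026,0,-0.0333,-0.0462,0.0026,0,-0.0333,-0.0462,0.0026,0,-0.0333,-0.0462,0.0026,0,-0.0333,-0.0462,0.0026,0,-0.0333,-0.0462,0.0026,0,-0.0333,-0.0462,0.0026,0,-0.0333,-0.0462,0.0026,0,-0.0333,-0.0462,0.0026,0,-0.0333,0,0,0,0]

```text
t: 6.4
eef_pos: [547.8, -115.0, 79.0]
tcp_rot: [-3.141, 0.001, 3.085]
ft_force: [0.7, -0.2, -0.1]
opening: 0.006
grip_force: 0.0
```

Run:
```python
from h import *
from cell import monitor
s=monitor.state();d=s['eef_pos'][:2]-[550.7,17.5];print(s['eef_pos'],s['tcp_rot'],np.hypot(*d),np.degrees(np.arctan2(d[1],d[0])),s['ft_force'])
a=viewer.read_camera('scene')[190:360,240:440,::-1];b=viewer.read_camera('side')[170:310,235:435,::-1]
cv2.imwrite('pics/s2.png',cv2.resize(a,None,fx=3.5,fy=3.5,interpolation=2));cv2.imwrite('pics/s2b.png',cv2.resize(b,None,fx=4,fy=4,interpolation=2))
```

```text
[ 547.75629392 -114.96604775   79.00595722] [-3.14136529e+00  1.37823508e-03  3.08537306e+00] 132.49875173675804 -91.27303699363183 [ 0.7190858  -0.19107663 -0.06372999]
```

View pics/s2.png

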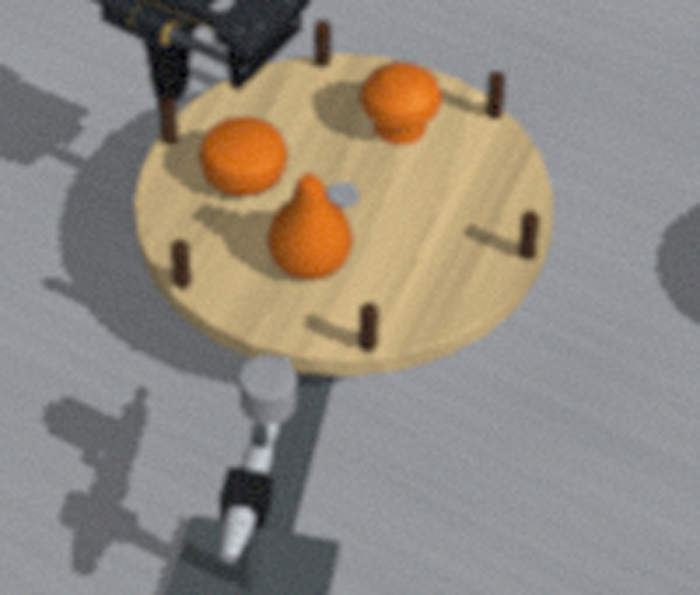

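View pics/s2b.png

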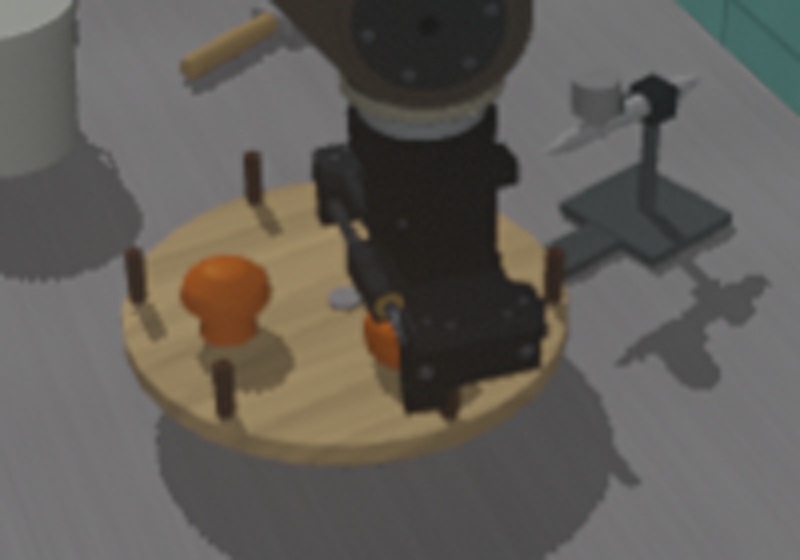

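The gourd's top is at (312,182) in the enlarged scene crop, a little short of the nozzle line. The gripper hides it in the side view.

Run:
```python
from h import *
a=lambda L:np.array(L)/3.5+[240,190]
H=np.array([551.5,20.6])
for q,z in (([(312,180)],130),([(310,237)],87),([(322,24),(496,75),(529,215),(369,307),(180,243)],96)):
    for p in ray('scene',a(q),z): d=p-H;print(z,p.round(1),np.hypot(*d).round(1),np.degrees(np.arctan2(d[1],d[0])).round(1))
```

```text
130 [605.7  30.3] 55.0 10.2
87 [612.9  33.1] 62.7 11.5
96 [451.9 -56.2] 125.7 -142.4
96 [435.1  67. ] 125.3 158.3
96 [534.3 143. ] 123.6 98.0
96 [649.1  96.3] 123.5 37.8
96 [665.1 -27.8] 123.5 -23.1
```

Emit:
move_arm:
  moves: [-0.0462,0.0026,0,-0.0333,-0.0462,0.0026,0,-0.0333,-0.039,0.002,0,-0.028,0,0,0,0]

```text
t: 7.0
eef_pos: [566.8, -114.4, 78.2]
tcp_rot: [3.142, 0.0, -3.05]
ft_force: [0.4, -1.2, 0.2]
opening: 0.007
grip_force: 0.0
```

Emit:
move_arm:
  moves: [0.05,-0.02,0,0,0.05,-0.05,0,0,0,0,-0.2,0,0,0,-0.3,0,0,0,-0.3,0,0,-0.3,0,0,0,-0.3,0,0,0,-0.3,0,0,0.3,0,0,0,0.3,0,0,0]

```text
t: 8.25
eef_pos: [473.5, -269.9, 197.3]
tcp_rot: [3.141, -0.001, -3.051]
ft_force: [0.2, -0.2, 0.3]
opening: 0.005
grip_force: 0.0
```

Run:
```python
from h import *
from cell import monitor
s=monitor.state();print(s['eef_pos'],s['ft_force'])
a=viewer.read_camera('scene')[190:360,240:440,::-1];b=viewer.read_camera('side')[170:310,235:435,::-1]
a=cv2.resize(a,None,fx=2.7,fy=2.7,interpolation=2);b=cv2.resize(b,None,fx=4,fy=4,interpolation=2)
cv2.imwrite('pics/s3.png',a);cv2.imwrite('pics/s3b.png',b)
```

```text
[ 473.54051847 -269.86701922  197.34902524] [ 0.22380417 -0.19740385  0.33940057]
```

View pics/s3.png

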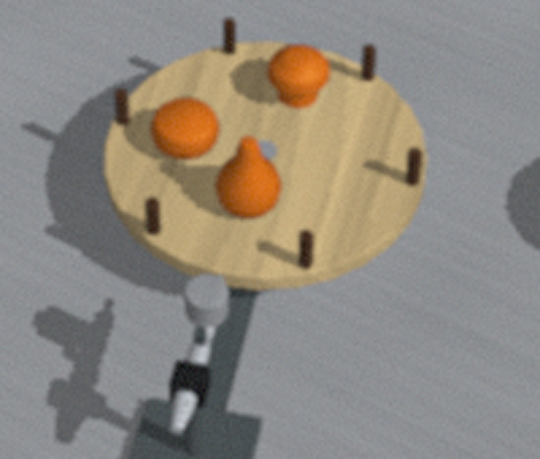

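View pics/s3b.png

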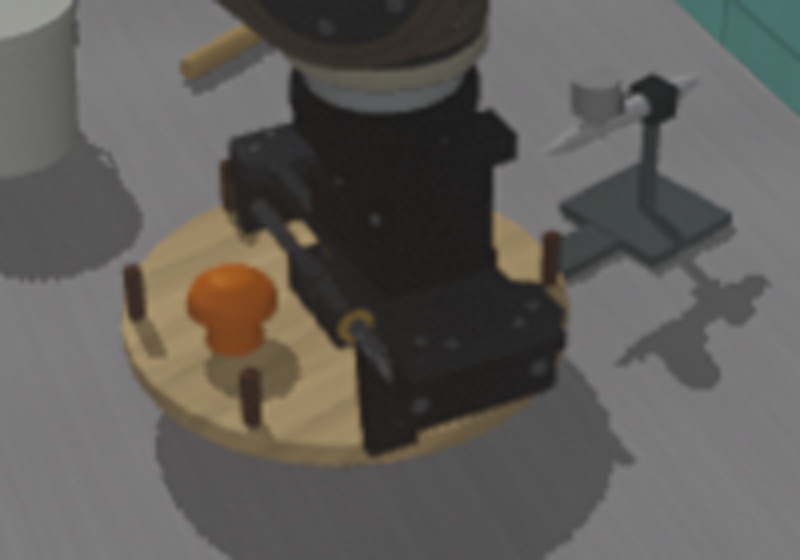

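The gripper is clear of the wheel. The gourd's top is at (249,142) and its belly at (249,185) in the scene crop. The side view of it is still blocked.

Run:
```python
from h import *
a=lambda L:np.array(L)/2.7+[240,190]
H=np.array([551.5,20.6])
for q,z in (([(249,141)],130),([(249,185)],87),([(229,20),(369,47),(415,151),(307,233),(152,200),(122,92)],96)):
    for p in ray('scene',a(q),z): d=p-H;print(z,p.round(1),np.hypot(*d).round(1),np.degrees(np.arctan2(d[1],d[0])).round(1))
```

```text
130 [604.3  37.1] 55.3 17.3
87 [610.8  41. ] 62.8 19.0
96 [462.3 -69.6] 126.9 -134.7
96 [429.3  50.7] 125.9 166.2
96 [517.1 140.2] 124.5 106.1
96 [636.9 109.1] 122.9 46.0
96 [670.7 -11.6] 123.5 -15.1
96 [583.9 -99.3] 124.2 -74.9
```

```bash
python3 -c "
from cell import order
print(order.job_done())"
```

```text
the job is handed in; nothing more can be done
None
```

I turned the wheel about 86° anticlockwise and the gourd now stands in front of the nozzle, an estimated 3 mm or less off its line. The props are upright, the hand is clear and the job is handed in; no verdict came back.

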